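# Sort the forge bench offcuts, collars and rivet

### The arm

A 6-joint arm with a two-finger parallel gripper is mounted at the origin on the work surface. World frame = base frame: x ahead of the robot, y to its left, z up, the work surface at z = 0. Lengths are in m, angles in rad, forces in N, time in s.
With the tool pointing down it reaches from about 0.225 to 0.875 m from the base axis. Payload 3.4 kg.
Tool frame: the origin (TCP) lies between the finger pads; the fingertips stand 19 mm ahead of it and the grasp point (between the pads) is the TCP; z points along the fingers, y is the line along which they close (so a half turn about z gives the same grasp; the last joint's range is limited). The gripper opens to 85 mm and grips with 20 to 120 N. Pads are 22 mm wide; open, the fingers measure 114 mm over their backs; the gripper's body (76 mm by 85 mm) begins 54 mm behind the grasp point. The pads swing forward as they close: fully open they stand 13 mm farther back than shut.
Start: joints at [-1.27, 0.276, 1.505, -0, 1.361, -0.121], TCP at [0.235, -0.525, 0.25] pointing down, gripper open.
Joint ranges: [-2.89, 2.89], [-0.75, 2.08], [0.22, 2.7], [-1.18, 4.32], [0.11, 2.71], [-2.7, 2.7]. Speed limits (rad/s): [2.57, 2.57, 3.14, 3.14, 3.14, 3.14].

### API

Orientations are given as a unit quaternion [w, x, y, z].
In Python, from rig import get_state, imaging, ticket gives the robot as it stands. The module is installed in compiled form; this text tells all that it offers.
- The arm moves only by the shell command python3 -m inch 'ROWS' [FORCE]. ROWS is JSON, a list of rows, each an object with "claw": the opening, from -1 (shut) to 1 (fully open); "travel": the shift along the world's x, y, z in units of 200 mm (1.0 is 200 mm), a list of three; "turn": the turn about the world's z in units of 180 degrees (1.0 is 180 degrees). A call has 1 to 5 rows; each row is the pose to reach, as a shift and turn from the pose commanded when the call began, turning the shorter way round; what a row does not reach only later rows make up. A row lasts 1/10 s, in which the tool goes at most 50 mm and 8.59 degrees, less where a joint would pass 70% of its speed; a pose out of reach is approached as far as the arm can. A call with a number of a shift or a turn outside -1 to 1 is refused whole. A call with a gripper value outside its range is refused whole. The fingers move at their own pace and stop on an object; FORCE is the grip in N (left out, the last holds). Time passes only in rows, so rows that repeat a pose let the fingers close. It gives the time, the measured TCP pose, the force, the opening and the grip force at its end, in the units of the state.
- get_state(): the state, without advancing time (a new reading comes with each control period).
- imaging.get_image(name): name is "side" or "top" or "wrist"; returns the picture (480x640x3 uint8, red, green, blue); there is no depth.
- imaging.camera_params(name): a dict with "camera_matrix" (3x3 intrinsics, pixels), "cam_to_world" (4x4, takes a point from camera to world coordinates); the wrist camera has in their place "T_tool_cam" (4x4, takes a point from camera to tool coordinates, whose origin is the TCP and whose axes are the flange's). Camera axes: x right, y down, z forward; pixel columns grow to the right and rows downward; lengths in m; the calibration is good to about 2 mm. The wrist camera is an equidistant fisheye: a pixel r from the principal point sees the ray r / f radians off the axis. A picture is of the moment at which its call begins: read the wrist's pose just before it. camera_params takes no time and is no camera call.
- ticket.sign_off(): hands the job in; it is judged then, once.
The state is a dict: "clock": time; "qpos": joint angles; "qd": joint speeds; "effort": joint torques, N m; "position": TCP position; "ee_rot": TCP orientation; "contact_force": force on the tool from outside, world axes, zero at the start; "moment": the same for the moment, N m; "width": finger opening in m; "gripper_force": force on a finger pad.
Only numpy, scipy, OpenCV 4.12 (cv2) and the standard library are available. Lean on these libraries where they do the work, as an engineer would, in place of code of your own. Each camera call takes 0.05 s, during which the arm holds its last target. There are 200 camera calls.

### The job

Sort the loose steel on the forge bench: lay the two square bar offcuts lengthwise in the long tray, lay both round collars flat in the round pan, and stand the rivet on its head, shank up, in the square tin. Everything should rest directly on the bottom of its container, nothing stacked or leaning on a rim; leave the matchbox and the little flux jar where they are.

Things in the scene. Friction and masses are not known exactly. Their poses are not given: they have to be found in the camera images.
- bar_a: Square steel bar offcut, dark, 22 x 22 x 80 mm, about 0.3 kg, lying on the bench. Origin at the centre of the bar (11 mm above what it lies on); y runs along its 80 mm length, z up. There are two alike.
- bar_b: Square steel bar offcut, dark, 22 x 22 x 80 mm, about 0.3 kg, lying on the bench. Origin at the centre of the bar (11 mm above what it lies on); y runs along its 80 mm length, z up. There are two alike.
- collar_a: Thick round steel collar (a ring), dark, outer diameter 48 mm, hole 30 mm, 24 mm high, about 0.2 kg, lying flat. Origin at the centre of its underside, z up. There are two alike.
- collar_b: Thick round steel collar (a ring), dark, outer diameter 48 mm, hole 30 mm, 24 mm high, about 0.2 kg, lying flat. Origin at the centre of its underside, z up. There are two alike.
- rivet: Large steel rivet, dark, standing on its flat round head with the shank pointing up: head 42 mm across and 14 mm thick, shank 20 mm in diameter, 58 mm high over all, about 0.25 kg. Origin at the centre of the head's underside, z up along the shank.
- long_tray: Open long metal tray, light grey, fixed to the bench: outside 90 x 220 mm, 25 mm high, walls 6 mm (inside 78 x 208 mm), inner floor 6 mm above the bench. Origin at the centre of its underside; y runs along the 220 mm length. Takes both bars, most easily end to end.
- round_pan: Open round metal pan, light grey, fixed to the bench: 170 mm across the rim, 28 mm high, flat inner floor 150 mm across and 6 mm above the bench. Origin at the centre of its underside. Takes both collars side by side.
- square_tin: Open square metal tin, light grey, fixed to the bench: outside 112 x 112 mm, 30 mm high, walls 6 mm (inside 100 x 100 mm), inner floor 6 mm above the bench. Origin at the centre of its underside, x and y parallel to its sides. Takes the rivet.
- matchbox: Loose matchbox, 36 x 55 mm, 16 mm high, a bystander to leave alone. Origin at the centre of its underside.
- flux_jar: Loose small jar with a lid, 40 mm in diameter, 50 mm high, a bystander to leave alone. Origin at the centre of its underside.
Not all that is in view belongs to the job. What is shaped like the collar_a but turquoise or yellow is not meant. Leave any purple look-alike of the collar_b alone.

How it is judged:
At the end, for the whole second after the job is handed in: Bars on the long tray's floor within 0.35 rad of its length; collars flat on the round pan's floor, centres within 55 mm of its centre; rivet upright (0.15 rad) on its head on the square tin's floor; heights within 5 mm of resting; all at rest (x of bar_a in the frame of long_tray between -0.032 and 0.032 m and y of bar_a in the frame of long_tray between -0.068 and 0.068 m and z of bar_a in the frame of long_tray between 0.012 and 0.022 m and angle between the y axis of each of bar_a, bar_b and the y axis of long_tray, either way round below 0.35 rad and linear speed of each of bar_a, bar_b, collar_a, collar_b, rivet below 0.02 m/s and angular speed of each of bar_a, bar_b, collar_a, collar_b, rivet below 0.2 rad/s and x of bar_b in the frame of long_tray between -0.032 and 0.032 m and y of bar_b in the frame of long_tray between -0.068 and 0.068 m and z of bar_b in the frame of long_tray between 0.012 and 0.022 m and horizontal distance between each of collar_a, collar_b and round_pan below 0.055 m and angle between each of collar_a, collar_b, rivet's own z axis and vertical below 0.15 rad and z of collar_a in the frame of round_pan between 0.001 and 0.011 m and z of collar_b in the frame of round_pan between 0.001 and 0.011 m and x of rivet in the frame of square_tin between -0.034 and 0.034 m and y of rivet in the frame of square_tin between -0.034 and 0.034 m and z of rivet in the frame of square_tin between 0.001 and 0.011 m); the robot touches nothing.
It fails at once if the matchbox is shifted by more than 25 mm (distance of matchbox from where it was at the start of the episode above 0.025 m).
It fails at once if the flux jar is shifted by more than 25 mm or tipped over (distance of flux_jar from where it was at the start of the episode above 0.025 m or angle between flux_jar's own z axis and vertical above 0.5 rad).
It also fails if it takes over 128 s, if anything falls off the work surface, if the arm or the gripper's body presses on something with over 40 N, if the wrist force passes 120 N, or if a joint passes its speed limit or range.

## Working session

There is one attempt and no reset: what is moved stays moved. The work goes in short steps, Python scripts to look and compute and a shell command to move; the robot and the scene stay as the last step left them, time stands still between calls to the robot, and variables do not carry over. Pictures are saved under pics/ and viewed, at most 14 in all, crops included, and the job is handed in when it is done.

```bash
mkdir -p pics; python3 - <<'E'
from rig import get_state, imaging
import cv2
s=get_state();print({k:s[k] for k in('clock','position','ee_rot','width')})
for n in('top','side'):
    cv2.imwrite(f'pics/{n}0.png',imaging.get_image(n)[:,:,::-1])
    p=imaging.camera_params(n);print(n,p)
print(imaging.camera_params('wrist'))
E
```

```text
{'clock': 0.0, 'position': array([ 0.23525057, -0.52414286,  0.24942114]), 'ee_rot': array([-9.29007248e-04,  9.77846761e-01,  2.09319958e-01, -6.57333427e-05]), 'width': 0.08542772911589565}
top {'camera_matrix': array([[568.61997159,   0.        , 320.66827208],
       [  0.        , 568.61997159, 241.21008704],
       [  0.        ,   0.        ,   1.        ]]), 'cam_to_world': array([[-0.02542215, -0.97608165,  0.21591276,  0.19830234],
       [-0.99967378,  0.02535361, -0.00308765,  0.00785881],
       [-0.00246037, -0.21592082, -0.97640778,  1.31682743],
       [ 0.        ,  0.        ,  0.        ,  1.        ]])}
side {'camera_matrix': array([[436.29150037,   0.        , 320.13165133],
       [  0.        , 436.29150037, 241.44405581],
       [  0.        ,   0.        ,   1.        ]]), 'cam_to_world': array([[-0.98910892, -0.10440767,  0.10374288,  0.36385674],
       [-0.14709368,  0.72608025, -0.67169257,  0.64553576],
       [-0.0051958 , -0.67963704, -0.73353016,  0.72424582],
       [ 0.        ,  0.        ,  0.        ,  1.        ]])}
{'camera_matrix': array([[371.64829954,   0.        , 317.00066307],
       [  0.        , 371.64829954, 245.70078542],
       [  0.        ,   0.        ,   1.        ]]), 'T_tool_cam': array([[ 6.60953532e-04, -9.58161152e-01, -2.86228526e-01,
         7.25123998e-02],
       [ 9.99999614e-01,  7.98926265e-04, -3.65256516e-04,
         1.11736986e-03],
       [ 5.78650091e-04, -2.86228174e-01,  9.58161311e-01,
        -1.23970827e-01],
       [ 0.00000000e+00,  0.00000000e+00,  0.00000000e+00,
         1.00000000e+00]])}
```

View pics/top0.png

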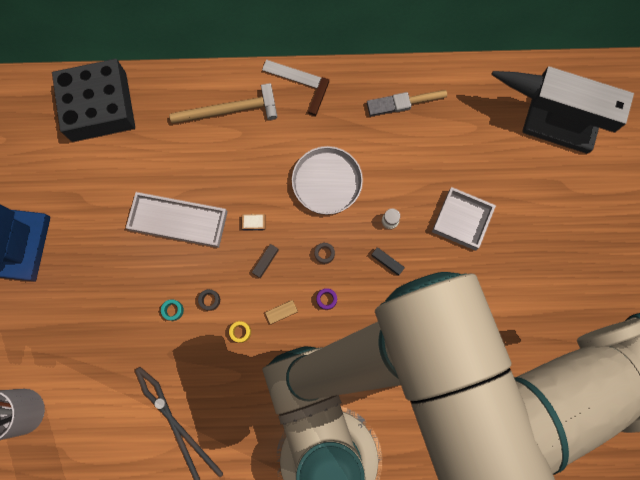

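View pics/side0.png

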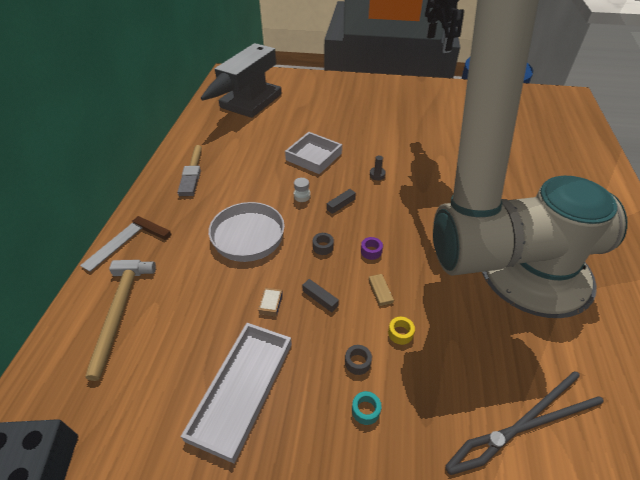

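The top view shows the tray (177,220), pan (327,181), tin (464,218), bars (264,261) and (387,262), and dark collars (323,253) and (208,300). The arm hides the rivet there, but the side view shows it at (377,168).

```bash
cat > h.py <<'E'
from rig import get_state, imaging
import numpy as np, cv2
from scipy.spatial.transform import Rotation as R
def rays(name,px,st=None):
    px=np.atleast_2d(np.float64(px)); p=imaging.camera_params(name); K=p['camera_matrix']
    u=(px-[K[0,2],K[1,2]])/K[0,0]
    if name=='wrist':
        th=np.linalg.norm(u,axis=1,keepdims=True); d=np.c_[u/np.maximum(th,1e-9)*np.sin(th),np.cos(th)]
        q=st['ee_rot']; T=np.eye(4); T[:3,:3]=R.from_quat(q[[1,2,3,0]]).as_matrix(); T[:3,3]=st['position']
        T=T@p['T_tool_cam']
    else: d=np.c_[u,np.ones(len(u))]; T=p['cam_to_world']
    return T[:3,3],d@T[:3,:3].T
def plane(name,px,z,st=None):
    o,d=rays(name,px,st); return (o+d*((z-o[2])/d[:,2])[:,None])[:,:2]
def rect(P):   # centre, sizes, yaw (deg) of long side
    (c,(w,h),a)=cv2.minAreaRect(np.float32(P*1000))
    if w<h: a+=90; w,h=h,w
    return np.round(c,1),(round(w,1),round(h,1)),round((a+90)%180-90,1)
def mask(im,kind):
    hsv=cv2.cvtColor(im,cv2.COLOR_RGB2HSV)
    if kind=='dark': m=(hsv[...,2]<100)&(hsv[...,1]<90)
    else: m=(hsv[...,2]>120)&(hsv[...,1]<60)
    return m.astype(np.uint8)*255
def blobs(m,amin):
    return [c for c in cv2.findContours(m,cv2.RETR_EXTERNAL,cv2.CHAIN_APPROX_NONE)[0] if cv2.contourArea(c)>amin]
E
python3 - <<'E'
from h import *
for n in('top','side'):
    im=cv2.imread(f'pics/{n}0.png')[:,:,::-1].copy()
    for k,z in(('dark',.02),('light',.026)):
        for c in blobs(mask(im,k),100):
            if cv2.contourArea(c)>15000: continue
            px=c[:,0]; print(n,k,px.mean(0).round(),*rect(plane(n,px,z)))
print('rivet',plane('side',[[377,176]],0.0))
E
```

```text
top dark [ 19. 429.] [ 83.3 674.7] (79.6, 26.5) -77.6
top dark [  4. 419.] [103.2 702.9] (61.2, 24.0) 5.5
top dark [ 21. 394.] [160.1 676.9] (88.1, 23.0) 72.2
top dark [175. 425.] [ 82.  337.5] (295.5, 54.3) 37.1
top dark [565. 381.] [ 172.9 -529.3] (400.5, 176.2) -34.1
top dark [208. 299.] [355.4 263.4] (46.3, 44.4) 44.9
top dark [370. 392.] [ 120.2 -133.4] (544.0, 411.1) -62.3
top dark [388. 261.] [ 434.4 -149.7] (78.7, 23.6) 50.9
top dark [265. 261.] [443.1 134.4] (78.6, 23.0) -33.2
top dark [324. 252.] [458.   -4.5] (45.1, 44.2) -1.5
top dark [453. 238.] [ 481.7 -307.7] (112.2, 16.3) 59.6
top dark [477. 212.] [ 546.7 -367.5] (136.1, 70.6) 20.8
top dark [350. 170.] [658.1 -67.4] (142.9, 46.2) 22.2
top dark [555. 109.] [ 801.4 -564.5] (330.4, 171.7) 49.9
top dark [93. 94.] [866.4 560.4] (211.7, 180.5) 11.5
top light [322. 433.] [59.7 13.8] (54.9, 29.9) -76.2
top light [364. 445.] [ 29.4 -78.9] (133.8, 42.2) 17.3
top light [541. 423.] [  66.2 -464.2] (98.6, 50.2) 19.1
top light [  8. 414.] [116.7 697.7] (95.1, 30.4) 5.5
top light [503. 436.] [  49.9 -369. ] (221.8, 124.6) 14.1
top l
[... 1466 characters left out ...]
37.] [  329.2 -1178.9] (745.8, 550.3) 89.9
side light [497. 438.] [132.7 374.1] (20.8, 20.5) 45.3
side light [237. 390.] [548.7 345.4] (220.1, 90.7) 77.3
side light [270. 299.] [537. 171.] (44.0, 29.5) 89.2
side light [131. 264.] [844.3 125.8] (87.0, 21.7) 8.2
side light [110. 247.] [909.7  82.3] (144.2, 29.1) 68.8
side light [246. 228.] [633.4 -14.4] (167.6, 166.9) -71.7
side light [537. 216.] [ -18.6 -144.7] (129.7, 57.5) -82.6
side light [190. 170.] [ 831.  -194.7] (39.7, 33.2) 8.1
side light [313. 148.] [ 532.4 -337.6] (113.7, 113.7) 64.1
side light [245.  58.] [ 859.3 -849.3] (244.8, 95.4) 67.9
side light [614.   6.] [ -599.4 -1549.9] (245.2, 173.0) 0.5
rivet [[ 0.35295041 -0.27059794]]
```

```bash
python3 -m inch '[{"claw":1,"travel":[0.1,0.21,-0.07],"turn":0},{"claw":1,"travel":[0.2,0.42,-0.14],"turn":0},{"claw":1,"travel":[0.3,0.63,-0.2],"turn":0},{"claw":1,"travel":[0.3,0.63,-0.2],"turn":0}]' 60
python3 -m inch '[{"claw":1,"travel":[0.1,0.21,-0.07],"turn":0},{"claw":1,"travel":[0.2,0.42,-0.14],"turn":0},{"claw":1,"travel":[0.29,0.63,-0.25],"turn":0},{"claw":1,"travel":[0.29,0.63,-0.25],"turn":0},{"claw":1,"travel":[0.29,0.63,-0.25],"turn":0}]'
python3 - <<'E'
from h import *
s=get_state(); im=imaging.get_image('wrist'); cv2.imwrite('pics/w1.png',im[:,:,::-1])
t=imaging.get_image('top'); cv2.imwrite('pics/t1.png',t[:,:,::-1])
print(s['clock'],s['position'],s['width'],s['contact_force'])
for c in blobs(mask(im,'dark'),100):
    print(c[:,0].mean(0).round(),cv2.contourArea(c),*rect(plane('wrist',c[:,0],.014,s)))
E
```

```text
clock: 0.5
position: [0.2957, -0.3915, 0.2081]
ee_rot: [-0.004, 0.977, 0.211, -0.0]
contact_force: [-0.5, -0.4, -0.5]
width: 0.0857
gripper_force: 0.0
clock: 1.0
position: [0.3535, -0.2722, 0.16]
ee_rot: [-0.0, 0.978, 0.211, -0.0]
contact_force: [0.7, -0.1, -0.2]
width: 0.0852
gripper_force: 0.0
1.0 [ 0.35351182 -0.27217145  0.1600207 ] 0.0852442752882364 [ 0.65446322 -0.14128474 -0.23615396]
[308. 414.] 51074.5 [ 117.6 -392.9] (1204.9, 405.5) -66.0
[318. 227.] 872.5 [ 358.3 -272.5] (37.9, 33.1) -50.0
[436. 103.] 982.5 [ 482.4 -310.9] (113.6, 7.9) 64.7
[225.  76.] 345.0 [ 441.6 -157.8] (83.6, 21.1) 38.5
[538.  55.] 1308.5 [ 569.7 -372.1] (95.0, 46.4) 42.3
[86. 16.] 509.5 [446.9 -19. ] (47.8, 22.2) -42.2
[66.  7.] 215.5 [450.7   9.3] (22.6, 16.0) -81.7
```

View pics/w1.png

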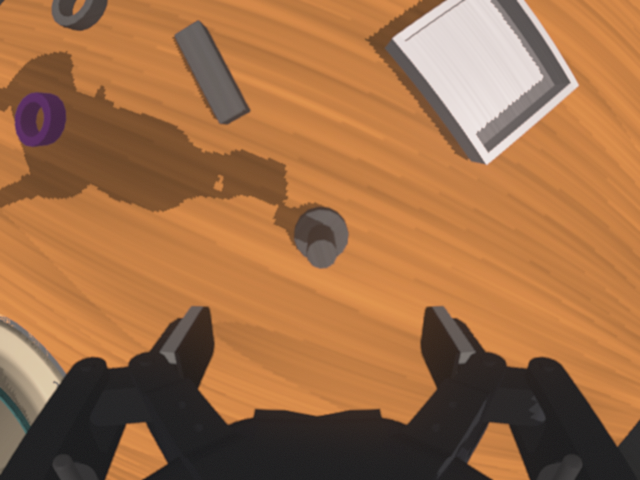

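Wrist view: the rivet head disc (top face) is centred near (322,233) and the shank top near (322,256). The tin is at the upper right.

```bash
python3 - <<'E'
from h import *
s=get_state()
print(plane('wrist',[[321,234]],.012,s),plane('wrist',[[322,255]],.058,s))
E
```

```text
[[ 0.35585069 -0.27815945]] [[ 0.35427918 -0.27896992]]
```

```bash
python3 -m inch '[{"claw":1,"travel":[0.008,-0.032,-0.1],"turn":0},{"claw":1,"travel":[0.008,-0.032,-0.25],"turn":0},{"claw":1,"travel":[0.008,-0.032,-0.45],"turn":0},{"claw":1,"travel":[0.008,-0.032,-0.6],"turn":0},{"claw":1,"travel":[0.008,-0.032,-0.6],"turn":0}]' 60
python3 -m inch '[{"claw":-1,"travel":[0,0,0],"turn":0},{"claw":-1,"travel":[0,0,0],"turn":0},{"claw":-1,"travel":[0,0,0],"turn":0},{"claw":-1,"travel":[0,0,0],"turn":0},{"claw":-1,"travel":[0,0,0],"turn":0}]'
python3 -m inch '[{"claw":-1,"travel":[0,0,0],"turn":0},{"claw":-1,"travel":[0,0,0],"turn":0},{"claw":-1,"travel":[0,0,0],"turn":0}]'
```

```text
clock: 1.6
position: [0.3529, -0.279, 0.0378]
ee_rot: [-0.003, 0.978, 0.208, -0.002]
contact_force: [-0.2, 0.7, 0.0]
width: 0.0854
gripper_force: 0.0
clock: 2.1
position: [0.3551, -0.2789, 0.0414]
ee_rot: [0.0, 0.978, 0.209, 0.0]
contact_force: [-0.4, 1.8, 6.2]
width: 0.0183
gripper_force: 58.3
clock: 2.4
position: [0.3551, -0.2789, 0.0414]
ee_rot: [0.0, 0.978, 0.209, 0.0]
contact_force: [-1.8, 1.5, 7.9]
width: 0.0186
gripper_force: 58.3
```

```bash
python3 -m inch '[{"claw":-1,"travel":[0,0,0.1],"turn":0},{"claw":-1,"travel":[0,0,0.25],"turn":0},{"claw":-1,"travel":[0,0,0.4],"turn":0},{"claw":-1,"travel":[0.1,-0.03,0.4],"turn":0},{"claw":-1,"travel":[0.25,-0.08,0.4],"turn":0}]'
python3 -m inch '[{"claw":-1,"travel":[0.2,-0.06,0],"turn":0},{"claw":-1,"travel":[0.4,-0.13,0],"turn":0},{"claw":-1,"travel":[0.57,-0.18,0],"turn":0},{"claw":-1,"travel":[0.64,-0.21,0],"turn":0},{"claw":-1,"travel":[0.64,-0.21,0],"turn":0}]'
python3 - <<'E'
from h import *
im=imaging.get_image('wrist'); cv2.imwrite('pics/w2.png',im[:,:,::-1])
t=imaging.get_image('side'); cv2.imwrite('pics/s2.png',t[60:300,180:500,::-1])
t=imaging.get_image('top'); cv2.imwrite('pics/t2.png',t[:,:,::-1])
E
```

```text
clock: 2.9
position: [0.4043, -0.2944, 0.1216]
ee_rot: [0.0, 0.978, 0.209, -0.0]
contact_force: [0.3, -0.4, -3.9]
width: 0.0187
gripper_force: 59.1
clock: 3.4
position: [0.5351, -0.3377, 0.1197]
ee_rot: [0.001, 0.978, 0.21, 0.0]
contact_force: [-1.0, 0.9, -3.9]
width: 0.0184
gripper_force: 59.1
```

View pics/w2.png

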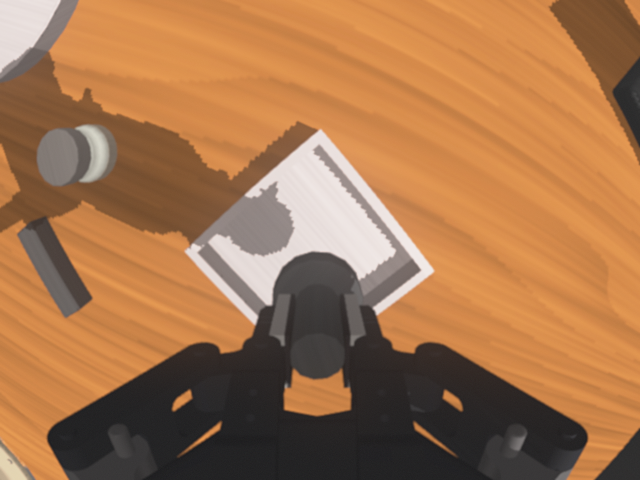

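The wrist view shows the rivet held upright between the pads at (318,310), over the tin. I'll lower it.

```bash
python3 -m inch '[{"claw":-1,"travel":[0,0,-0.12],"turn":0},{"claw":-1,"travel":[0,0,-0.24],"turn":0},{"claw":-1,"travel":[0,0,-0.32],"turn":0},{"claw":-1,"travel":[0,0,-0.355],"turn":0},{"claw":-1,"travel":[0,0,-0.355],"turn":0}]'
python3 -m inch '[{"claw":-1,"travel":[0,0,-0.005],"turn":0},{"claw":-1,"travel":[0,0,-0.01],"turn":0},{"claw":-1,"travel":[0,0,-0.01],"turn":0}]'
```

```text
clock: 4.05
position: [0.5317, -0.3365, 0.0491]
ee_rot: [-0.001, 0.978, 0.209, -0.001]
contact_force: [-0.4, 0.8, -2.2]
width: 0.0191
gripper_force: 59.1
clock: 4.35
position: [0.5332, -0.3373, 0.048]
ee_rot: [0.0, 0.978, 0.209, 0.0]
contact_force: [-0.7, -0.7, -2.5]
width: 0.0186
gripper_force: 59.0
```

```bash
python3 -m inch '[{"claw":-1,"travel":[0,0,-0.005],"turn":0},{"claw":-1,"travel":[0,0,-0.005],"turn":0}]'|grep -E "posi|cont"
python3 -m inch '[{"claw":-1,"travel":[0,0,-0.005],"turn":0},{"claw":-1,"travel":[0,0,-0.005],"turn":0}]'|grep -E "posi|cont"
```

```text
position: [0.5334, -0.3373, 0.0475]
contact_force: [-0.1, 1.4, 4.3]
position: [0.5334, -0.3373, 0.0475]
contact_force: [-3.2, 1.5, 9.2]
```

```bash
python3 -m inch '[{"claw":0.15,"travel":[0,0,0],"turn":0},{"claw":0.15,"travel":[0,0,0],"turn":0},{"claw":0.15,"travel":[0,0,0],"turn":0},{"claw":0.15,"travel":[0,0,0.1],"turn":0},{"claw":0.15,"travel":[0,0,0.25],"turn":0}]'
python3 -m inch '[{"claw":0.15,"travel":[0,0,0.2],"turn":0},{"claw":1,"travel":[0,0,0.32],"turn":0.04},{"claw":1,"travel":[-0.1,0.18,0.32],"turn":0.08},{"claw":1,"travel":[-0.2,0.38,0.32],"turn":0.12},{"claw":1,"travel":[-0.3,0.58,0.32],"turn":0.15}]'
python3 -m inch '[{"claw":1,"travel":[-0.1,0.18,0],"turn":0},{"claw":1,"travel":[-0.19,0.35,0],"turn":0},{"claw":1,"travel":[-0.19,0.35,0],"turn":0},{"claw":1,"travel":[-0.19,0.35,0],"turn":0}]'
python3 - <<'E'
from h import *
s=get_state(); im=imaging.get_image('wrist'); cv2.imwrite('pics/w3.png',im[:,:,::-1])
print(s['clock'],s['position'],s['width'],R.from_quat(s['ee_rot'][[1,2,3,0]]).as_matrix()[:2,0])
for c in blobs(mask(im,'dark'),100):
    print(c[:,0].mean(0).round(),cv2.contourArea(c),*rect(plane('wrist',c[:,0],.022,s)))
t=imaging.get_image('side'); cv2.imwrite('pics/s3.png',cv2.resize(t[100:260,220:480,::-1],None,fx=2.5,fy=2.5))
E
```

```text
clock: 5.25
position: [0.5317, -0.336, 0.0935]
ee_rot: [-0.002, 0.978, 0.209, -0.002]
contact_force: [0.1, -0.2, 1.2]
width: 0.0491
gripper_force: 0.0
clock: 5.75
position: [0.4723, -0.22, 0.1592]
ee_rot: [0.0, 0.901, 0.433, 0.0]
contact_force: [0.6, -0.2, 0.9]
width: 0.0857
gripper_force: 0.0
clock: 6.15
position: [0.4351, -0.1507, 0.1596]
ee_rot: [0.001, 0.902, 0.432, 0.0]
contact_force: [0.4, -0.3, 0.6]
width: 0.0853
gripper_force: 0.0
6.15 [ 0.43510869 -0.15067757  0.15959626] 0.08530374864186586 [0.62595249 0.7798612 ]
[354. 395.] 52694.0 [ 292.9 -340.2] (1151.6, 420.0) -39.0
[218.  66.] 1804.0 [457.2  -7.2] (51.3, 40.6) -61.6
[629.  18.] 270.5 [ 796.8 -164.6] (46.4, 15.1) -82.8
```

View pics/w3.png

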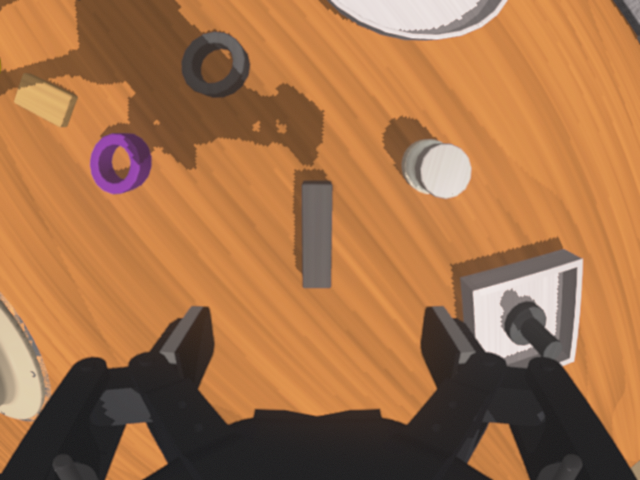

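View pics/s3.png

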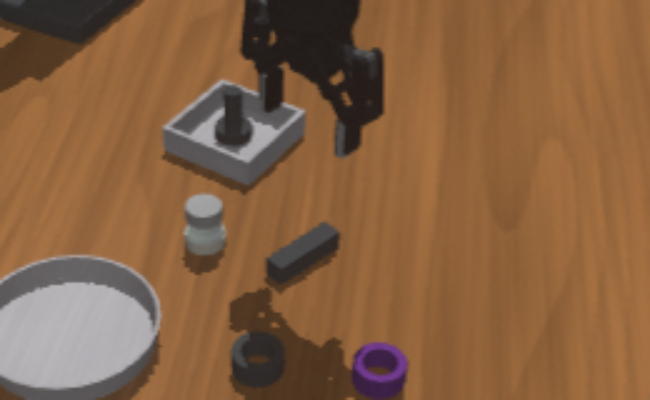

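The rivet stands upright in the tin. The bar's top face runs from (318,188) to (317,287), already almost in line with the tool's x axis.

```bash
python3 - <<'E'
from h import *
s=get_state()
P=plane('wrist',[[304,188],[331,188],[330,287],[304,287]],.022,s);print(rect(P), s['position'])
E
```

```text
(array([ 436.2, -153.5]), (75.5, 19.8), 51.2) [ 0.43611124 -0.1519788   0.15957049]
```

```bash
python3 -m inch '[{"claw":1,"travel":[0.003,-0.01,-0.2],"turn":0},{"claw":1,"travel":[0.003,-0.01,-0.4],"turn":0},{"claw":1,"travel":[0.003,-0.01,-0.6],"turn":0},{"claw":1,"travel":[0.003,-0.01,-0.69],"turn":0},{"claw":1,"travel":[0.003,-0.01,-0.69],"turn":0}]' 80
python3 -m inch '[{"claw":-1,"travel":[0,0,0],"turn":0},{"claw":-1,"travel":[0,0,0],"turn":0},{"claw":-1,"travel":[0,0,0],"turn":0},{"claw":-1,"travel":[0,0,0],"turn":0},{"claw":-1,"travel":[0,0,0],"turn":0}]'
python3 -m inch '[{"claw":-1,"travel":[0,0,0.1],"turn":0},{"claw":-1,"travel":[0,0,0.3],"turn":0},{"claw":-1,"travel":[0,0,0.5],"turn":0},{"claw":-1,"travel":[0,0,0.7],"turn":0},{"claw":-1,"travel":[0,0,0.7],"turn":0}]'
```

```text
clock: 6.75
position: [0.4346, -0.1533, 0.0186]
ee_rot: [-0.002, 0.902, 0.431, -0.002]
contact_force: [0.4, -0.7, 0.3]
width: 0.0858
gripper_force: 0.0
clock: 7.25
position: [0.4359, -0.1531, 0.0225]
ee_rot: [0.001, 0.902, 0.432, 0.0]
contact_force: [-1.9, 1.0, 6.9]
width: 0.0202
gripper_force: 79.6
clock: 7.75
position: [0.4388, -0.1546, 0.1665]
ee_rot: [0.005, 0.902, 0.432, 0.004]
contact_force: [2.5, -0.1, -4.0]
width: 0.0203
gripper_force: 79.4
```

```bash
python3 -m inch '[{"claw":-1,"travel":[0.04,0.18,0],"turn":0.01},{"claw":-1,"travel":[0.08,0.36,0],"turn":0.02},{"claw":-1,"travel":[0.12,0.56,0],"turn":0.03},{"claw":-1,"travel":[0.16,0.76,0],"turn":0.04},{"claw":-1,"travel":[0.2,0.91,0],"turn":0.05}]'
python3 -m inch '[{"claw":-1,"travel":[0.04,0.2,0],"turn":0.01},{"claw":-1,"travel":[0.08,0.4,0],"turn":0.02},{"claw":-1,"travel":[0.12,0.6,0],"turn":0.03},{"claw":-1,"travel":[0.16,0.8,0],"turn":0.04},{"claw":-1,"travel":[0.2,0.91,0],"turn":0.05}]'
python3 -m inch '[{"claw":-1,"travel":[0.05,0.2,0],"turn":0.01},{"claw":-1,"travel":[0.1,0.4,0],"turn":0.02},{"claw":-1,"travel":[0.15,0.6,0],"turn":0.03},{"claw":-1,"travel":[0.215,0.8,0],"turn":0.046},{"claw":-1,"travel":[0.215,0.91,0],"turn":0.046}]'
python3 -m inch '[{"claw":-1,"travel":[0,0,-0.1],"turn":0},{"claw":-1,"travel":[0,0,-0.3],"turn":0},{"claw":-1,"travel":[0,0,-0.4],"turn":0},{"claw":-1,"travel":[0,0,-0.4],"turn":0}]'
python3 - <<'E'
from h import *
s=get_state(); im=imaging.get_image('wrist'); cv2.imwrite('pics/w4.png',im[:,:,::-1])
x=R.from_quat(s['ee_rot'][[1,2,3,0]]).as_matrix()[:2,0]
print(s['clock'],s['position'],np.degrees(np.arctan2(x[1],x[0])))
E
```

```text
clock: 8.25
position: [0.4741, 0.0313, 0.1599]
ee_rot: [-0.001, 0.865, 0.502, -0.001]
contact_force: [-0.2, -0.9, -3.3]
width: 0.0202
gripper_force: 79.2
clock: 8.75
position: [0.5144, 0.2139, 0.1596]
ee_rot: [-0.001, 0.822, 0.569, -0.001]
contact_force: [0.5, -0.6, -3.1]
width: 0.0203
gripper_force: 79.2
clock: 9.25
position: [0.5591, 0.396, 0.1588]
ee_rot: [-0.0, 0.779, 0.626, -0.0]
contact_force: [-0.2, 0.3, -3.6]
width: 0.0207
gripper_force: 79.2
clock: 9.65
position: [0.5547, 0.391, 0.0753]
ee_rot: [-0.001, 0.78, 0.626, -0.006]
contact_force: [-0.0, -0.6, -2.5]
width: 0.0204
gripper_force: 79.1
9.65 [0.55469117 0.39097076 0.07530175] 77.4687444514786
```

View pics/w4.png

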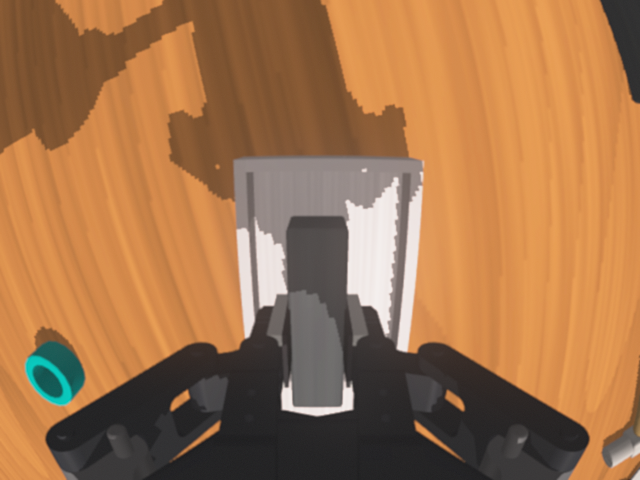

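The bar is held over the tray at (318,310), well aligned, with the tray's axis at column 328. The roughly 5 mm offset is mostly controller lag. I'll lower it.

```bash
python3 -m inch '[{"claw":-1,"travel":[0,0,-0.1],"turn":0},{"claw":-1,"travel":[0.005,0,-0.2],"turn":0},{"claw":-1,"travel":[0.005,0,-0.25],"turn":0},{"claw":-1,"travel":[0.005,0,-0.25],"turn":0},{"claw":-1,"travel":[0.005,0,-0.25],"turn":0}]'
python3 -m inch '[{"claw":-1,"travel":[0,0,-0.005],"turn":0},{"claw":-1,"travel":[0,0,-0.005],"turn":0}]'|grep -E "posi|cont"
python3 -m inch '[{"claw":-1,"travel":[0,0,-0.005],"turn":0},{"claw":-1,"travel":[0,0,-0.005],"turn":0}]'|grep -E "posi|cont"
```

```text
clock: 10.2
position: [0.5603, 0.3933, 0.0324]
ee_rot: [0.0, 0.78, 0.626, 0.001]
contact_force: [0.6, 0.6, -2.6]
width: 0.0203
gripper_force: 79.2
position: [0.5602, 0.3933, 0.0314]
contact_force: [-0.2, 0.5, -3.5]
position: [0.5597, 0.393, 0.0296]
contact_force: [-0.8, -0.1, -4.1]
```

```bash
python3 -m inch '[{"claw":-1,"travel":[0,0,-0.005],"turn":0},{"claw":-1,"travel":[0,0,-0.005],"turn":0}]'|grep -E "posi|cont"
python3 -m inch '[{"claw":-1,"travel":[0,0,-0.005],"turn":0},{"claw":-1,"travel":[0,0,-0.005],"turn":0}]'|grep -E "posi|cont"
```

```text
position: [0.5598, 0.393, 0.0286]
contact_force: [-0.3, -0.2, -0.5]
position: [0.5598, 0.3931, 0.0285]
contact_force: [-2.1, -1.9, 4.8]
```

```bash
python3 -m inch '[{"claw":-0.25,"travel":[0,0,0],"turn":0},{"claw":-0.25,"travel":[0,0,0],"turn":0},{"claw":-0.25,"travel":[0,0,0],"turn":0},{"claw":-0.25,"travel":[0,0,0.1],"turn":0},{"claw":-0.25,"travel":[0,0,0.25],"turn":0}]'
python3 -m inch '[{"claw":0,"travel":[0,0,0.2],"turn":0.04},{"claw":1,"travel":[-0.05,-0.1,0.4],"turn":0.08},{"claw":1,"travel":[-0.1,-0.25,0.4],"turn":0.12},{"claw":1,"travel":[-0.15,-0.4,0.4],"turn":0.16},{"claw":1,"travel":[-0.25,-0.55,0.4],"turn":0.2}]'
python3 -m inch '[{"claw":1,"travel":[-0.08,-0.18,0],"turn":0.04},{"claw":1,"travel":[-0.16,-0.36,0],"turn":0.08},{"claw":1,"travel":[-0.25,-0.56,0],"turn":0.12},{"claw":1,"travel":[-0.335,-0.745,0],"turn":0.16},{"claw":1,"travel":[-0.335,-0.745,0],"turn":0.187}]'
python3 -m inch '[{"claw":1,"travel":[0,0,0],"turn":0},{"claw":1,"travel":[0,0,0],"turn":0}]'
python3 - <<'E'
from h import *
s=get_state(); im=imaging.get_image('wrist'); cv2.imwrite('pics/w5.png',im[:,:,::-1])
x=R.from_quat(s['ee_rot'][[1,2,3,0]]).as_matrix()[:2,0]
print(s['clock'],s['position'],np.degrees(np.arctan2(x[1],x[0])))
for c in blobs(mask(im,'dark'),100):
    print(c[:,0].mean(0).round(),cv2.contourArea(c),*rect(plane('wrist',c[:,0],.022,s)))
E
```

```text
clock: 11.5
position: [0.5582, 0.3922, 0.0754]
ee_rot: [-0.0, 0.78, 0.626, -0.003]
contact_force: [-0.2, 0.3, 0.6]
width: 0.032
gripper_force: 0.0
clock: 12.0
position: [0.5104, 0.2821, 0.1578]
ee_rot: [0.001, 0.546, 0.837, 0.001]
contact_force: [0.6, -0.5, 0.4]
width: 0.085
gripper_force: 0.0
clock: 12.5
position: [0.4394, 0.1304, 0.1571]
ee_rot: [-0.001, 0.283, 0.959, -0.001]
contact_force: [0.0, 0.2, 1.1]
width: 0.0854
gripper_force: 0.0
clock: 12.7
position: [0.4432, 0.1342, 0.1576]
ee_rot: [0.001, 0.284, 0.959, 0.0]
contact_force: [-0.9, 0.6, -0.3]
width: 0.0859
gripper_force: 0.0
12.7 [0.44322873 0.13417965 0.15760685] 146.9956555517755
[135. 454.] 204.5 [ 542.6 -176.1] (35.3, 25.7) 20.7
[215. 335.] 218.5 [467.6  17.8] (41.6, 9.1) -41.5
[322. 408.] 51633.5 [656.6   3.9] (1144.0, 386.9) 56.7
[400. 294.] 329.0 [514.7 163.2] (48.0, 6.0) 89.5
[323. 189.] 208.0 [415.5 154. ] (19.7, 12.9) 57.1
[616. 199.] 1062.0 [555.3 382.8] (75.7, 29.0) 77.6
[400.  46.] 1582.0 [357.6 262.1] (50.9, 44.8) -76.8
```

View pics/w5.png

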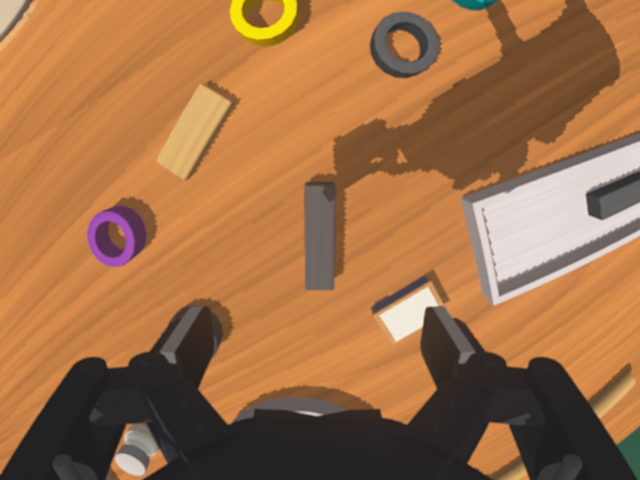

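Bar one lies straight in the tray. Bar two's top face spans about (305..334, 189..290), and the matchbox is at (408,310).

```bash
python3 - <<'E'
from h import *
s=get_state()
P=plane('wrist',[[305,189],[335,189],[333,290],[305,290]],.022,s);print(rect(P), s['position'])
print(plane('wrist',[[374,311],[396,341],[442,305],[430,285]],.016,s))
E
```

```text
(array([445.6, 134.2]), (76.8, 21.3), -33.3) [0.44325142 0.13442582 0.15747584]
[[0.51964132 0.13867858]
 [0.55527505 0.14032117]
 [0.54761587 0.18869559]
 [0.52545204 0.18795291]]
```

```bash
python3 -m inch '[{"claw":1,"travel":[0.006,0,-0.2],"turn":0},{"claw":1,"travel":[0.006,0,-0.4],"turn":0},{"claw":1,"travel":[0.006,0,-0.6],"turn":0},{"claw":1,"travel":[0.006,0,-0.68],"turn":0},{"claw":1,"travel":[0.006,0,-0.68],"turn":0}]' 80
python3 -m inch '[{"claw":-1,"travel":[0,0,0],"turn":0},{"claw":-1,"travel":[0,0,0],"turn":0},{"claw":-1,"travel":[0,0,0],"turn":0},{"claw":-1,"travel":[0,0,0],"turn":0},{"claw":-1,"travel":[0,0,0],"turn":0}]'
python3 -m inch '[{"claw":-1,"travel":[0,0,0.1],"turn":0},{"claw":-1,"travel":[0,0,0.3],"turn":0},{"claw":-1,"travel":[0,0,0.5],"turn":-0.04},{"claw":-1,"travel":[0,0,0.6],"turn":-0.08},{"claw":-1,"travel":[0,0,0.6],"turn":-0.12}]'
python3 -m inch '[{"claw":-1,"travel":[0.08,0.14,0],"turn":-0.04},{"claw":-1,"travel":[0.16,0.28,0],"turn":-0.08},{"claw":-1,"travel":[0.24,0.42,0],"turn":-0.12},{"claw":-1,"travel":[0.32,0.56,0],"turn":-0.16},{"claw":-1,"travel":[0.4,0.7,0],"turn":-0.2}]'
python3 -m inch '[{"claw":-1,"travel":[0.06,0.08,0],"turn":-0.04},{"claw":-1,"travel":[0.06,0.085,0],"turn":-0.067},{"claw":-1,"travel":[0.06,0.085,0],"turn":-0.067},{"claw":-1,"travel":[0.06,0.085,0],"turn":-0.067}]'
```

```text
clock: 13.25
position: [0.4421, 0.1344, 0.0188]
ee_rot: [-0.003, 0.283, 0.959, -0.001]
contact_force: [-0.2, 0.2, -0.1]
width: 0.0855
gripper_force: 0.0
clock: 13.75
position: [0.4447, 0.1342, 0.0225]
ee_rot: [0.001, 0.283, 0.959, 0.001]
contact_force: [-0.8, 0.5, 6.8]
width: 0.0205
gripper_force: 79.2
clock: 14.25
position: [0.4459, 0.1342, 0.1449]
ee_rot: [0.003, 0.46, 0.888, 0.002]
contact_force: [0.7, -0.4, -3.2]
width: 0.0208
gripper_force: 78.9
clock: 14.75
position: [0.5238, 0.2748, 0.1412]
ee_rot: [-0.0, 0.712, 0.702, -0.0]
contact_force: [-0.1, -0.3, -2.9]
width: 0.02
gripper_force: 79.0
clock: 15.15
position: [0.5351, 0.2905, 0.1409]
ee_rot: [-0.0, 0.78, 0.626, -0.001]
contact_force: [0.9, 0.7, -2.3]
width: 0.0203
gripper_force: 79.0
```

```bash
python3 -m inch '[{"claw":-1,"travel":[0.008,0.004,-0.15],"turn":0},{"claw":-1,"travel":[0.008,0.004,-0.35],"turn":0},{"claw":-1,"travel":[0.008,0.004,-0.5],"turn":0},{"claw":-1,"travel":[0.008,0.004,-0.55],"turn":0},{"claw":-1,"travel":[0.008,0.004,-0.55],"turn":0}]'
python3 -m inch '[{"claw":-1,"travel":[0,0,-0.005],"turn":0},{"claw":-1,"travel":[0,0,-0.005],"turn":0}]'|grep -E "posi|cont"
python3 -m inch '[{"claw":-1,"travel":[0,0,-0.005],"turn":0},{"claw":-1,"travel":[0,0,-0.005],"turn":0}]'|grep -E "posi|cont"
```

```text
clock: 15.65
position: [0.5364, 0.2909, 0.0308]
ee_rot: [-0.0, 0.78, 0.626, -0.001]
contact_force: [1.3, -0.0, -1.8]
width: 0.0202
gripper_force: 79.0
position: [0.5383, 0.2919, 0.0315]
contact_force: [-0.4, 0.3, -3.1]
position: [0.5377, 0.2919, 0.0299]
contact_force: [-0.1, 0.3, -2.8]
```

```bash
python3 -m inch '[{"claw":-1,"travel":[0,0,-0.01],"turn":0},{"claw":-1,"travel":[0,0,-0.01],"turn":0}]'|grep -E "posi|cont"
python3 -m inch '[{"claw":-0.25,"travel":[0,0,0],"turn":0},{"claw":-0.25,"travel":[0,0,0],"turn":0},{"claw":-0.25,"travel":[0,0,0],"turn":0},{"claw":-0.25,"travel":[0,0,0.1],"turn":0},{"claw":-0.25,"travel":[0,0,0.25],"turn":0}]'
python3 -m inch '[{"claw":0,"travel":[0,0,0.2],"turn":0},{"claw":0.7,"travel":[-0.1,-0.02,0.4],"turn":0.04},{"claw":0.7,"travel":[-0.3,-0.05,0.4],"turn":0.08},{"claw":0.7,"travel":[-0.5,-0.08,0.4],"turn":0.12},{"claw":0.7,"travel":[-0.7,-0.11,0.4],"turn":0.148}]'
python3 -m inch '[{"claw":0.7,"travel":[-0.2,-0.03,0],"turn":0},{"claw":0.7,"travel":[-0.2,-0.03,0],"turn":0},{"claw":0.7,"travel":[-0.2,-0.03,0],"turn":0},{"claw":0.7,"travel":[-0.2,-0.03,0],"turn":0}]'
python3 - <<'E'
from h import *
s=get_state(); im=imaging.get_image('wrist'); cv2.imwrite('pics/w6.png',im[:,:,::-1])
x=R.from_quat(s['ee_rot'][[1,2,3,0]]).as_matrix()[:2,0]
print(s['clock'],s['position'],np.degrees(np.arctan2(x[1],x[0])))
for c in blobs(mask(im,'dark'),100):
    print(c[:,0].mean(0).round(),cv2.contourArea(c),*rect(plane('wrist',c[:,0],.022,s)))
E
```

```text
position: [0.5378, 0.292, 0.0286]
contact_force: [-0.2, -0.7, 3.8]
clock: 16.75
position: [0.5359, 0.2911, 0.0758]
ee_rot: [-0.001, 0.78, 0.626, -0.002]
contact_force: [0.1, -0.2, 0.3]
width: 0.0318
gripper_force: 0.0
clock: 17.25
position: [0.3961, 0.2695, 0.1576]
ee_rot: [0.0, 0.614, 0.79, 0.0]
contact_force: [0.3, 1.0, 0.2]
width: 0.0726
gripper_force: 0.0
clock: 17.65
position: [0.3588, 0.2643, 0.1578]
ee_rot: [0.001, 0.615, 0.788, 0.001]
contact_force: [0.5, -0.6, 0.6]
width: 0.0728
gripper_force: 0.0
17.65 [0.35878125 0.26428454 0.15775305] 104.08250963902184
[618. 413.] 168.5 [801.5 134.4] (54.6, 37.5) 34.8
[  7. 399.] 912.5 [ 27.9 -58.8] (161.9, 44.6) 72.4
[288. 411.] 52314.5 [415.1  25.3] (1120.7, 384.9) 14.2
[313. 247.] 298.0 [358.1 258.5] (30.6, 19.5) 12.6
[524. 250.] 1313.0 [525.7 295.4] (79.9, 18.8) 75.1
[314. 210.] 164.5 [352.6 282.9] (39.5, 14.2) 13.0
[609. 175.] 216.0 [592.2 381.9] (111.3, 12.9) 77.5
[583. 151.] 2637.0 [556.6 394.7] (83.8, 34.6) 77.3
[554. 116.] 138.0 [515.  411.9] (94.0, 7.6) 77.5
[128.  29.] 564.0 [179.7 387.7] (90.4, 28.2) 27.1
```

View pics/w6.png

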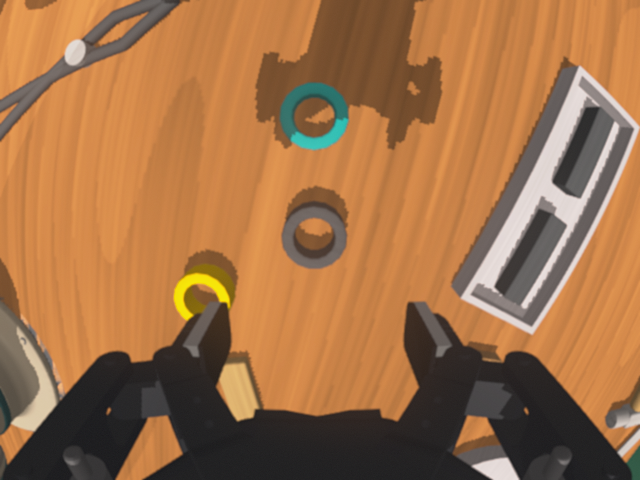

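Both bars lie in the tray. The collar's top ring is centred at (314,237), yellow at (203,295) and turquoise at (314,116).

```bash
python3 - <<'E'
from h import *
s=get_state()
print(plane('wrist',[[314,236],[203,294],[314,116]],.024,s),s['position'])
E
```

```text
[[0.35642049 0.26590649]
 [0.28339206 0.19946615]
 [0.33586437 0.34818101]] [0.35894159 0.2642558  0.15760044]
```

```bash
python3 -m inch '[{"claw":0.7,"travel":[-0.012,0.005,-0.2],"turn":0},{"claw":0.7,"travel":[-0.012,0.005,-0.4],"turn":0},{"claw":0.7,"travel":[-0.012,0.005,-0.6],"turn":0},{"claw":0.7,"travel":[-0.012,0.005,-0.68],"turn":0},{"claw":0.7,"travel":[-0.012,0.005,-0.68],"turn":0}]' 60
python3 -m inch '[{"claw":-1,"travel":[0,0,0],"turn":0},{"claw":-1,"travel":[0,0,0],"turn":0},{"claw":-1,"travel":[0,0,0],"turn":0},{"claw":-1,"travel":[0,0,0],"turn":0},{"claw":-1,"travel":[0,0,0],"turn":0}]'
python3 -m inch '[{"claw":-1,"travel":[0,0,0.1],"turn":0},{"claw":-1,"travel":[0,0,0.3],"turn":0},{"claw":-1,"travel":[0,0,0.5],"turn":0},{"claw":-1,"travel":[0.1,-0.09,0.55],"turn":-0.03},{"claw":-1,"travel":[0.2,-0.18,0.55],"turn":-0.06}]'
python3 -m inch '[{"claw":-1,"travel":[0.16,-0.14,0],"turn":-0.018},{"claw":-1,"travel":[0.32,-0.28,0],"turn":-0.018},{"claw":-1,"travel":[0.48,-0.42,0],"turn":-0.018},{"claw":-1,"travel":[0.64,-0.56,0],"turn":-0.018},{"claw":-1,"travel":[0.8,-0.7,0],"turn":-0.018}]'
python3 -m inch '[{"claw":-1,"travel":[0.16,-0.14,0],"turn":0},{"claw":-1,"travel":[0.32,-0.28,0],"turn":0},{"claw":-1,"travel":[0.385,-0.35,0],"turn":0},{"claw":-1,"travel":[0.385,-0.35,0],"turn":0},{"claw":-1,"travel":[0.385,-0.35,0],"turn":0}]'
```

```text
clock: 18.2
position: [0.3545, 0.264, 0.0188]
ee_rot: [-0.001, 0.615, 0.788, -0.003]
contact_force: [-1.2, 0.6, 0.6]
width: 0.0726
gripper_force: 0.0
clock: 18.7
position: [0.3565, 0.2654, 0.0226]
ee_rot: [0.001, 0.615, 0.788, 0.002]
contact_force: [0.9, -0.3, 6.8]
width: 0.0458
gripper_force: 62.4
clock: 19.2
position: [0.3963, 0.2292, 0.134]
ee_rot: [0.001, 0.687, 0.726, 0.003]
contact_force: [0.8, -1.1, -2.1]
width: 0.0457
gripper_force: 62.3
clock: 19.7
position: [0.5556, 0.0875, 0.1313]
ee_rot: [-0.0, 0.707, 0.707, -0.0]
contact_force: [0.3, 1.3, -1.5]
width: 0.0456
gripper_force: 62.3
clock: 20.2
position: [0.6306, 0.0192, 0.1307]
ee_rot: [-0.001, 0.707, 0.707, -0.001]
contact_force: [-0.9, 0.9, -1.3]
width: 0.0452
gripper_force: 62.4
```

```bash
python3 -m inch '[{"claw":-1,"travel":[0.012,0,-0.15],"turn":0},{"claw":-1,"travel":[0.012,0,-0.35],"turn":0},{"claw":-1,"travel":[0.012,0,-0.46],"turn":0},{"claw":-1,"travel":[0.012,0,-0.5],"turn":0},{"claw":-1,"travel":[0.012,0,-0.5],"turn":0}]'
python3 -m inch '[{"claw":-1,"travel":[0,0,-0.005],"turn":0},{"claw":-1,"travel":[0,0,-0.01],"turn":0},{"claw":-1,"travel":[0,0,-0.01],"turn":0}]'|grep -E "posi|cont"
python3 -m inch '[{"claw":-1,"travel":[0,0,-0.005],"turn":0},{"claw":-1,"travel":[0,0,-0.005],"turn":0}]'|grep -E "posi|cont"
```

```text
clock: 20.7
position: [0.6327, 0.0201, 0.0309]
ee_rot: [-0.001, 0.706, 0.708, -0.001]
contact_force: [-0.2, -0.5, -0.5]
width: 0.0455
gripper_force: 62.4
position: [0.6349, 0.0189, 0.0303]
contact_force: [-0.3, 0.1, -1.3]
position: [0.6347, 0.0187, 0.0287]
contact_force: [1.1, 0.6, -0.9]
```

```bash
python3 -m inch '[{"claw":-1,"travel":[0,0,-0.006],"turn":0},{"claw":-1,"travel":[0,0,-0.006],"turn":0}]'|grep -E "posi|cont"
python3 -m inch '[{"claw":0.35,"travel":[0,0,0],"turn":0},{"claw":0.35,"travel":[0,0,0],"turn":0},{"claw":0.35,"travel":[0,0,0],"turn":0},{"claw":0.35,"travel":[0,0,0.1],"turn":0},{"claw":0.35,"travel":[0,0,0.25],"turn":0}]'
python3 -m inch '[{"claw":0.35,"travel":[0,0,0.2],"turn":0},{"claw":0.7,"travel":[-0.1,-0.01,0.4],"turn":0},{"claw":0.7,"travel":[-0.3,-0.04,0.4],"turn":0},{"claw":0.7,"travel":[-0.5,-0.07,0.4],"turn":0},{"claw":0.7,"travel":[-0.7,-0.09,0.4],"turn":0}]'
python3 -m inch '[{"claw":0.7,"travel":[-0.19,-0.02,0],"turn":0},{"claw":0.7,"travel":[-0.19,-0.02,0],"turn":0},{"claw":0.7,"travel":[-0.19,-0.02,0],"turn":0},{"claw":0.7,"travel":[-0.19,-0.02,0],"turn":0}]'
python3 - <<'E'
from h import *
s=get_state(); im=imaging.get_image('wrist'); cv2.imwrite('pics/w7.png',im[:,:,::-1])
print(s['clock'],s['position'])
E
```

```text
position: [0.6347, 0.0187, 0.0286]
contact_force: [-1.9, 0.6, 6.6]
clock: 21.9
position: [0.6327, 0.0188, 0.0754]
ee_rot: [-0.002, 0.707, 0.707, -0.002]
contact_force: [-0.2, -0.2, -0.3]
width: 0.0579
gripper_force: 0.0
clock: 22.4
position: [0.4931, 0.0005, 0.1573]
ee_rot: [0.0, 0.707, 0.707, 0.0]
contact_force: [-0.7, 0.6, -0.4]
width: 0.0725
gripper_force: 0.0
clock: 22.8
position: [0.4581, -0.0034, 0.1575]
ee_rot: [0.001, 0.707, 0.707, 0.001]
contact_force: [0.2, -0.2, 0.6]
width: 0.0725
gripper_force: 0.0
22.8 [ 0.45806256 -0.0033926   0.15753658]
```

View pics/w7.png

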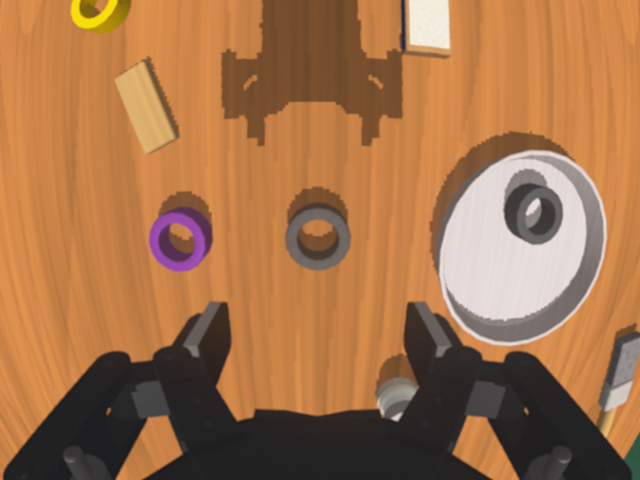

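The first collar lies flat in the pan at (532,212). The second collar's top ring is at (318,238).

```bash
python3 - <<'E'
from h import *
s=get_state()
print(plane('wrist',[[318,237],[180,240]],.024,s),s['position'])
E
```

```text
[[ 0.45925116 -0.00193194]
 [ 0.35534469 -0.00407708]] [ 0.45814811 -0.00337695  0.1574159 ]
```

```bash
python3 -m inch '[{"claw":0.7,"travel":[0.004,0.005,-0.2],"turn":0},{"claw":0.7,"travel":[0.004,0.005,-0.4],"turn":0},{"claw":0.7,"travel":[0.004,0.005,-0.6],"turn":0},{"claw":0.7,"travel":[0.004,0.005,-0.68],"turn":0},{"claw":0.7,"travel":[0.004,0.005,-0.68],"turn":0}]' 60
python3 -m inch '[{"claw":-1,"travel":[0,0,0],"turn":0},{"claw":-1,"travel":[0,0,0],"turn":0},{"claw":-1,"travel":[0,0,0],"turn":0},{"claw":-1,"travel":[0,0,0],"turn":0},{"claw":-1,"travel":[0,0,0],"turn":0}]'
python3 -m inch '[{"claw":-1,"travel":[0,0,0.1],"turn":0},{"claw":-1,"travel":[0,0,0.3],"turn":0},{"claw":-1,"travel":[0,0,0.5],"turn":0},{"claw":-1,"travel":[0.1,-0.025,0.55],"turn":0},{"claw":-1,"travel":[0.2,-0.05,0.55],"turn":0}]'
python3 -m inch '[{"claw":-1,"travel":[0.2,-0.05,0],"turn":0},{"claw":-1,"travel":[0.4,-0.1,0],"turn":0},{"claw":-1,"travel":[0.6,-0.15,0],"turn":0},{"claw":-1,"travel":[0.675,-0.18,0],"turn":0},{"claw":-1,"travel":[0.675,-0.18,0],"turn":0}]'
python3 -m inch '[{"claw":-1,"travel":[0,0,-0.15],"turn":0},{"claw":-1,"travel":[0,0,-0.35],"turn":0},{"claw":-1,"travel":[0,0,-0.46],"turn":0},{"claw":-1,"travel":[0,0,-0.5],"turn":0},{"claw":-1,"travel":[0,0,-0.5],"turn":0}]'
```

```text
clock: 23.35
position: [0.4565, -0.0019, 0.0185]
ee_rot: [-0.002, 0.707, 0.707, -0.002]
contact_force: [-0.5, 0.1, 0.4]
width: 0.0728
gripper_force: 0.0
clock: 23.85
position: [0.4586, -0.0024, 0.0223]
ee_rot: [0.001, 0.707, 0.707, 0.001]
contact_force: [0.8, -0.4, 5.8]
width: 0.0456
gripper_force: 62.4
clock: 24.35
position: [0.4985, -0.0124, 0.1339]
ee_rot: [0.002, 0.707, 0.707, 0.002]
contact_force: [0.7, -0.0, -1.3]
width: 0.0452
gripper_force: 62.3
clock: 24.85
position: [0.6343, -0.0493, 0.1304]
ee_rot: [0.001, 0.707, 0.707, 0.0]
contact_force: [-0.3, -0.0, -1.5]
width: 0.045
gripper_force: 62.2
clock: 25.35
position: [0.6303, -0.0477, 0.0306]
ee_rot: [-0.001, 0.707, 0.707, -0.001]
contact_force: [-0.4, -0.2, -1.9]
width: 0.0453
gripper_force: 62.3
```

```bash
python3 -m inch '[{"claw":-1,"travel":[0,0,-0.008],"turn":0},{"claw":-1,"travel":[0,0,-0.015],"turn":0},{"claw":-1,"travel":[0,0,-0.015],"turn":0}]'|grep -E "posi|cont"
python3 -m inch '[{"claw":-1,"travel":[0,0,-0.005],"turn":0},{"claw":-1,"travel":[0,0,-0.005],"turn":0}]'|grep -E "posi|cont"
python3 -m inch '[{"claw":0.35,"travel":[0,0,0],"turn":0},{"claw":0.35,"travel":[0,0,0],"turn":0},{"claw":0.35,"travel":[0,0,0],"turn":0},{"claw":0.35,"travel":[0,0,0.1],"turn":0},{"claw":0.35,"travel":[0,0,0.25],"turn":0}]'
python3 -m inch '[{"claw":0.35,"travel":[0,0,0.2],"turn":0},{"claw":0.35,"travel":[0,0,0.4],"turn":0},{"claw":0.35,"travel":[-0.2,0,0.5],"turn":0},{"claw":0.35,"travel":[-0.4,0,0.5],"turn":0},{"claw":0.35,"travel":[-0.6,0,0.5],"turn":0}]'
python3 -m inch '[{"claw":0.35,"travel":[-0.25,0,0.1],"turn":0},{"claw":0.35,"travel":[-0.5,0,0.1],"turn":0},{"claw":0.35,"travel":[-0.75,0,0.1],"turn":0},{"claw":0.35,"travel":[-0.75,0,0.1],"turn":0}]'
python3 - <<'E'
from h import *
t=imaging.get_image('top'); cv2.imwrite('pics/t9.png',t[120:340,100:520,::-1]); t=t.copy()
s=imaging.get_image('side'); cv2.imwrite('pics/s9.png',s[:,:,::-1])
K=imaging.camera_params('top')
for k,z in(('dark',.03),('light',.026)):
    for c in blobs(mask(t,k),60):
        m=c[:,0].mean(0)
        if 100<m[0]<520 and 130<m[1]<340 and cv2.contourArea(c)<6000: print(k,m.round(),*rect(plane('top',c[:,0],z)))
E
```

```text
position: [0.6325, -0.0483, 0.0288]
contact_force: [0.3, 0.2, -1.5]
position: [0.6326, -0.0483, 0.0284]
contact_force: [-2.2, 0.3, 5.6]
clock: 26.35
position: [0.6306, -0.048, 0.0754]
ee_rot: [-0.002, 0.707, 0.707, -0.001]
contact_force: [0.6, -0.2, 0.2]
width: 0.0571
gripper_force: 0.0
clock: 26.85
position: [0.5114, -0.0483, 0.1779]
ee_rot: [0.001, 0.707, 0.707, 0.001]
contact_force: [-0.6, -0.1, 0.2]
width: 0.0576
gripper_force: 0.0
clock: 27.25
position: [0.355, -0.0467, 0.1962]
ee_rot: [-0.003, 0.707, 0.707, -0.002]
contact_force: [0.4, -0.1, -0.6]
width: 0.0579
gripper_force: 0.0
dark [453. 238.] [ 479.5 -305.2] (111.4, 16.1) 59.6
dark [198. 223.] [533.8 290.6] (84.3, 25.6) 78.0
dark [348. 266.] [423.7 -54.2] (218.7, 183.8) -16.6
dark [464. 217.] [ 531.  -332.9] (43.3, 41.1) 88.5
dark [155. 215.] [555.3 391.6] (85.5, 26.1) 77.5
dark [477. 212.] [ 544.  -364.6] (135.0, 70.0) 20.8
dark [341. 181.] [628.  -48.2] (49.8, 47.5) -1.7
dark [313. 181.] [629.8  19.5] (49.8, 45.2) -1.5
dark [349. 169.] [655.3 -65.3] (142.7, 48.1) 24.1
light [380. 316.] [ 309.7 -125.2] (132.1, 23.7) -16.1
light [306. 299.] [355.5  38. ] (112.7, 26.5) -21.3
light [398. 253.] [ 453.9 -173.8] (76.7, 22.4) -18.7
light [361. 240.] [480.9 -92. ] (130.1, 66.9) 69.5
light [327. 230.] [514.1 -13.5] (69.0, 18.5) -19.5
light [253. 221.] [536.7 161.1] (43.2, 27.4) -87.6
light [392. 219.] [ 534.  -164.9] (46.4, 32.9) -2.9
light [176. 219.] [547.2 341.1] (224.0, 90.1) 77.6
light [465. 217.] [ 533.4 -334.8] (113.0, 112.2) 64.3
light [327. 180.] [633.7 -14. ] (164.9, 164.8) -1.5
```

View pics/t9.png

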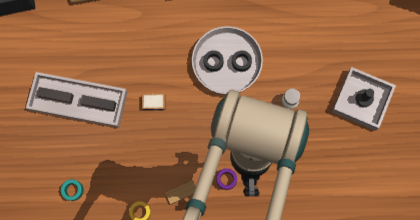

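View pics/s9.png

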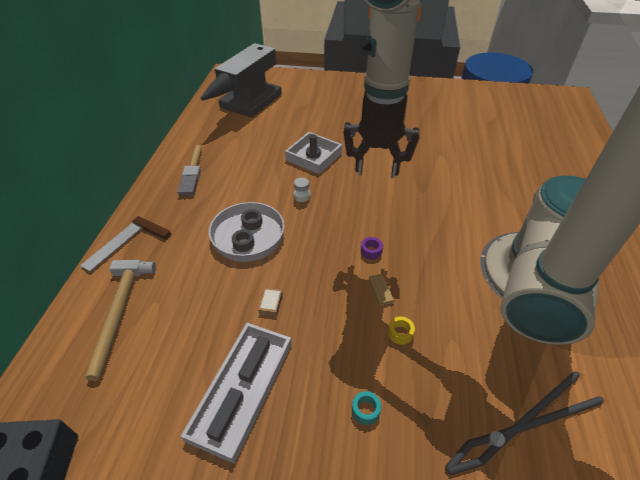

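Both views show the bars end to end in the tray, the two collars flat in the pan, and the rivet upright in the tin. The matchbox and jar haven't moved and the gripper is clear, so I'm handing in.

```bash
python3 -c "
from rig import ticket
print(ticket.sign_off())"
```

```text
the job is handed in; nothing more can be done
None
```

The job is handed in with no verdict returned; the final images show both bars end to end in the long tray, both collars flat in the round pan, the rivet standing on its head in the square tin, and the matchbox and flux jar where they were.

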